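# Clamp a torch in a quick-release bench vise as a work light

## Task

Fix the torch in the quick-release vise as a steady light for the rotary stage behind it: lay it level on the vise's bed, across it between the jaws and centred on their width, lens pointing away from the robot and blue tail cap towards it. Then squeeze the red release lever against the thumb rest, slide the jaw up to the torch and let the lever go, and turn the crank clockwise, as seen from the crank's end, until the torch is clamped firmly. Leave the torch held by the vise alone and the other things on the desk where they stand.

Things in the scene. Friction and masses are not known exactly. Their poses are not given: they have to be found in the camera images.
- vise: grey bench vise, bolted down, base 235 x 80 mm; fixed jaw to the robot's right, crank to its left. Origin on the desk under it. Its x = closing direction, level, from crank to fixed jaw; y = along the jaws' width, pointing away from the robot; z up. All other vise points have these axes unless told otherwise
- fixed_jaw (a point): centre of the fixed jaw's face (vise x = +70 mm, y = 0, 65 mm above the desk). The jaw is 92 mm wide along y, 30 mm thick, its top 85 mm above the desk
- bed (a point): point on the vise's bed at vise x = +25 mm, y = 0, 45 mm above the desk, about the middle between the open jaws. The bed is two level steel ways along x, each 16 mm wide, at y = +27 and -27 mm, tops 45 mm above the desk; the toothed rack between them is 5 mm lower
- jaw_face (a point): centre of the moving jaw's face, 65 mm above the desk. Opening between the jaws = distance from here to fixed_jaw (80 to 90 mm at the start). The moving jaw is 92 mm wide, 33 mm thick along x behind this face, its top 84 mm above the desk
- jaw: the moving jaw with its screw and the crank; axes as the vise's; its origin is no useful point, use jaw_face
- squeeze_point (a point): middle of the pair to squeeze, on the nut block, 104 mm above the desk; moves with the block. Outer face of the dark thumb rest (fixed to the block, 34 mm wide) lies 25 mm from here towards the fixed jaw; outer face of the red lever pad (30 mm wide) 22 mm towards the crank. Both stand up from the block's top, 80 mm above the desk, to 126 mm
- release_lever (a joint): red quick-release lever; rad, about 0 = free (half-nut bites the rack), 0.30 = fully squeezed. Squeezing lever and thumb rest together along the vise's x, from 47 to 32 mm over both, takes about 15 N and unlocks the nut block, which then slides with about 3 N. Let go, it springs back and locks the block where it stands
- nut_block (a joint): slide of the nut block (it carries lever, thumb rest, screw, moving jaw and crank) along the vise's x; m, 0 = wide open, grows as the jaw closes, at most 0.088. Locked (holds at least 50 N) unless the lever is squeezed
- crank (a joint): crank on the screw; rad, 0 = arm straight up, +pi/2 = arm towards the vise's -y (the robot); grows clockwise seen from the crank's end, which drives the jaw out of the block by 8 mm a turn. Turns at about 3 N. Once the jaw bears on the work, half a turn more clamps it firmly; beyond that the half-nut slips on the rack, which does no harm. Stops at -1.5 and 14
- crank_axis (a point): point on the crank's axis level with the middle of the grip's length; the axis runs along the vise's x, 66 mm above the desk; this point's own axes turn with the crank
- grip_center (a point): middle of the crank's black grip, a free-spinning cylinder 19 mm thick, 56 mm long, parallel to the vise's x, 40 mm from the crank's axis (26 mm above the desk at its lowest). The steel crank arm is 38 mm from here towards the fixed jaw. Its axes spin with the grip: use its position only
- torch: small black torch with a blue tail cap, 24 mm thick, 98 mm long, about 90 g; origin at its underside below its middle; y from lens to tail cap, z up
- torch_center (a point): centre of the torch, 12 mm above its underside; y along its length towards the blue tail cap, z up. The ends are flat-sided, so it does not roll. Laid on the bed this point is 57 mm above the desk
- torch_lens (a point): the lens end of the torch (away from the blue cap), 47 mm from its centre
- dropper_bottle: amber glass dropper bottle with black bulb, 33 x 33 x 94 mm, standing; bystander; origin under its middle
- spare_objective: small white and black microscope objective with a green ring, 27 x 27 x 50 mm, standing; bystander; origin under its middle
- slide_box: cream plastic slide box, 69 x 98 x 31 mm; bystander; origin under its middle
- tape_roll: roll of pale paper tape, 68 mm across, 18 mm high, lying flat; bystander; origin under its middle
Things that resemble listed ones, but are neither listed nor needed, are in the scene too. Leave any pink or yellow look-alike of the torch alone.

How it is judged:
By the outcome, as a careful person would: the job done as asked, in the order asked, and still so for the second after the job is handed in, with the robot touching nothing.
It also fails if it takes over 72 s, if anything falls off the work surface, if the arm or the gripper's body presses on something with over 40 N, if the wrist force passes 120 N, or if a joint passes its speed limit or range.

## Robot

A 6-joint arm with a two-finger parallel gripper is mounted at the origin on a cart in front of the work surface, level with it; the furniture and walls round the work are solid. World frame = base frame: x ahead of the robot, y to its left, z up, the work surface at z = 0. Lengths are in m, angles in rad, forces in N, time in s.
With the tool pointing down it reaches from about 0.3 to 0.875 m from the base axis. Payload 4.2 kg.
Tool frame: the origin (TCP) lies at the very end of the fingers, on their centre line; the grasp point (between the pads) lies 19 mm behind it; z points along the fingers, y is the direction in which the jaws open and shut (so a half turn about z gives the same grasp; the last joint's range is limited). The gripper opens to 85 mm and grips with 20 to 120 N. Pads are 22 mm wide; open, the fingers measure 114 mm over their backs; the gripper's body (76 mm by 85 mm) begins 54 mm behind the grasp point. The pads swing forward as they close: fully open they stand 13 mm farther back than shut.
Start: joints at [-0.02, 0.32, 1.565, -0, 1.257, -0.02], TCP at [0.575, 0, 0.231] pointing down, gripper open.
Joint ranges: [-3.11, 3.11], [-0.84, 2.01], [0.21, 2.61], [-1.34, 4.49], [0.05, 2.63], [-2.56, 2.56]. Speed limits (rad/s): [2.57, 2.57, 3.14, 3.14, 3.14, 3.14].

## Interface

Orientations are given as a unit quaternion [w, x, y, z].
In Python, from bench import manip, camera, job gives the robot as it stands. Calls block until the motion is done:
- manip.reach(position, orientation): joint-space move of the TCP to a pose.
- manip.line_to(position, v=0.15, attitude=None, guard=None): straight line of the TCP; attitude=None keeps the orientation; v is the mean speed in m/s. With guard (N) it stops when the force on the tool has changed by that much, and returns True; else False.
- manip.move_j(angles): joint-space move.
- manip.gripper_to(opening, grasp_force=None): finger opening in m; grasp_force is the grip in N (None keeps the last); returns when the fingers have stopped.
- manip.pause(seconds).
- manip.ik(position, orientation): joint angles nearest the present ones, or None.
- manip.state(): the state.
- camera(name): name is "scene" or "side" or "wrist"; returns a dict with "img" (400x640x3 uint8, red, green, blue), "mtx" (3x3 intrinsics, pixels), "view" (4x4, takes a point from world to camera coordinates); the wrist camera has in their place "hand_eye" (4x4, takes a point from camera to tool coordinates, whose origin is the TCP and whose axes are the flange's). Camera axes: x right, y up, looking along -z (the intrinsics and any distortion apply to the point x, -y, -z); pixel columns grow to the right and rows downward; lengths in m; the calibration is good to about 2 mm. A picture is of the moment at which its call begins: read the wrist's pose just before it. There is no depth.
A pose or a line that the arm cannot do raises manip.IKError and nothing moves.
- job.hand_in(): hands the job in, once; it reports no verdict.
The state is a dict: "clock": time; "joint_positions": joint angles; "joint_vel": joint speeds; "joint_torque": joint torques, N m; "tcp_pos": TCP position; "tool_rot": TCP orientation; "force": force on the tool from outside, world axes, zero at the start; "torque": the same for the moment, N m; "grip_width": finger opening in m.
Only numpy, scipy, OpenCV 4.12 (cv2) and the standard library are available. Lean on these libraries where they do the work, as an engineer would, in place of code of your own. Each camera call takes 0.05 s, during which the arm holds its last target. There are 200 camera calls.

## Working session

There is one attempt and no reset: what is moved stays moved. The work goes in short steps, each a Python script; the robot and the scene stay as the last script left them, time stands still between calls to the robot, and variables do not carry over. Pictures are saved under pics/ and viewed, about 8 in all and at most 12, crops included, and the job is handed in when it is done.

```bash
mkdir -p pics; ls
python3 - <<'E'
from bench import manip, camera, job
import cv2,numpy as np
for n in("scene","side","wrist"):
    c=camera(n); cv2.imwrite(f"pics/{n}0.png",c["img"][:,:,::-1]); print(n,{k:np.round(v,4).tolist() for k,v in c.items() if k!="img"})
s=manip.state();print(s)
E
```

```text
pics
scene {'mtx': [[502.1192, 0.0, 319.0054], [0.0, 502.1192, 193.6403], [0.0, 0.0, 1.0]], 'view': [[0.7748, -0.6322, -0.0079, -0.3904], [0.2714, 0.3213, 0.9073, -0.2666], [-0.571, -0.7051, 0.4205, -1.1183], [0.0, 0.0, 0.0, 1.0]]}
side {'mtx': [[499.7367, 0.0, 323.9633], [0.0, 499.7367, 199.588], [0.0, 0.0, 1.0]], 'view': [[0.1726, 0.985, -0.004, -0.1465], [-0.8873, 0.1572, 0.4335, 0.4619], [0.4276, -0.0713, 0.9012, -1.5415], [0.0, 0.0, 0.0, 1.0]]}
wrist {'mtx': [[287.2994, 0.0, 321.4501], [0.0, 287.2994, 202.2447], [0.0, 0.0, 1.0]], 'hand_eye': [[-0.0008, 0.947, 0.3212, 0.0822], [1.0, 0.001, -0.0005, 0.0005], [-0.0008, 0.3212, -0.947, -0.1428], [0.0, 0.0, 0.0, 1.0]]}
{'clock': 0.15, 'joint_positions': array([-2.00027923e-02,  3.20127555e-01,  1.56535471e+00,  1.27238752e-05,
        1.25737978e+00, -2.00132769e-02]), 'joint_vel': array([-0.00080916, -0.00240686, -0.00310117,  0.00065611, -0.00118241,
       -0.0016821 ]), 'joint_torque': array([-9.13009580e-05, -4.15840280e+01, -2.34345907e+01, -1.12702321e-04,
        5.94026569e-03, -2.51738534e-06]), 'tcp_pos': array([5.74666050e-01, 9.69552189e-06, 2.30702566e-01]), 'tool_rot': array([-4.61876272e-04,  7.07104322e-01,  7.07108956e-01, -4.35363080e-04]), 'force': array([ 0.64775151, -0.78002198, -0.78279203]), 'torque': array([-0.0479283 ,  0.0451622 , -0.01720378]), 'grip_width': 0.08553779290315154}
```

View pics/scene0.png

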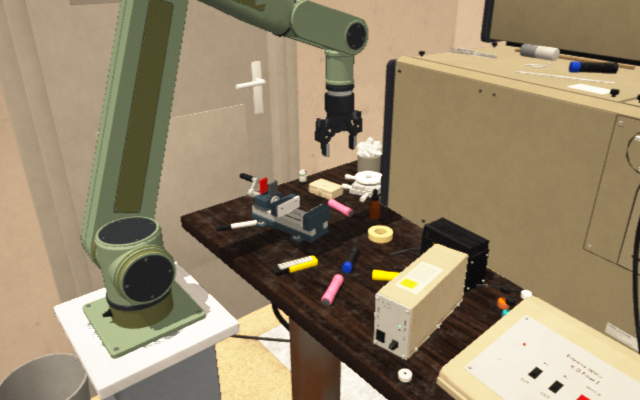

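View pics/side0.png

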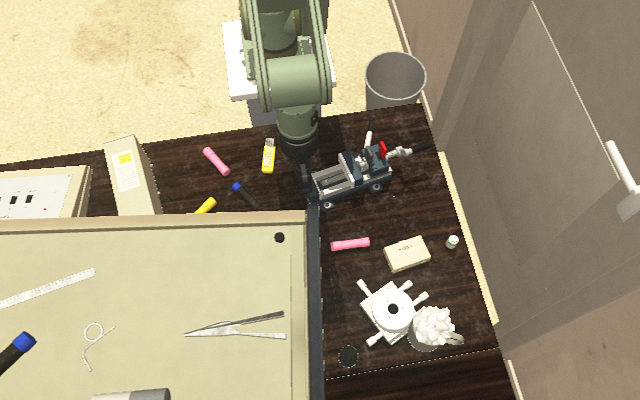

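```bash
cat > h.py <<'E'
from bench import manip, camera, job
import cv2,numpy as np
from scipy.spatial.transform import Rotation as R
V=np.diag([1,-1,-1,1.])
def rot(q): return R.from_quat(np.roll(q,-1))
def quat(r): return np.roll(r.as_quat(),1)
def down(a): # tool z down, tool y along world heading a
    y=np.array([np.cos(a),np.sin(a),0]); z=np.array([0,0,-1.]); return quat(R.from_matrix(np.c_[np.cross(y,z),y,z]))
def P(c,s=None): # projection matrix world->pixel
    if "view" in c: W=c["view"]
    else:
        T=np.eye(4);T[:3,:3]=rot(s["tool_rot"]).as_matrix();T[:3,3]=s["tcp_pos"]; W=np.linalg.inv(T@c["hand_eye"])
    return c["mtx"]@(V@W)[:3]
def shot(n,f,crop=None,k=1):
    s=manip.state(); c=camera(n); p=P(c,s); np.save("pics/"+f,p); im=c["img"][:,:,::-1]
    cv2.imwrite(f"pics/{f}_full.png",im)
    if crop: x0,y0,x1,y1=crop; im=cv2.resize(im[y0:y1,x0:x1],None,fx=k,fy=k,interpolation=cv2.INTER_CUBIC)
    cv2.imwrite(f"pics/{f}.png",im); return p
def tri(ps,uv): # rows
    A=np.vstack([[u*p[2]-p[0],v*p[2]-p[1]] for p,(u,v) in zip(ps,uv)]); x=np.linalg.svd(A)[2][-1]; x=x[:3]/x[3]
    e=[np.round((p@np.r_[x,1])[:2]/(p@np.r_[x,1])[2]-q,1).tolist() for p,q in zip(ps,uv)]
    return x,e
def at_z(p,uv,z):
    u,v=uv; A=np.vstack([u*p[2]-p[0],v*p[2]-p[1]]); return np.r_[np.linalg.solve(A[:,:2],-A[:,3]-A[:,2]*z),z]
E
python3 - <<'E'
from h import *
a=shot("scene","s1");b=shot("side","d1")
for n,u,v in[("blue",(348,267),(237,187)),("lens",(355,249),(258,208)),("redlever",(264,180),(382,143)),("fixedjawTop",(318,210),(318,178))]:
    x,e=tri([a,b],[u,v]);print(n,x.round(3),e)
A=cv2.imread("pics/s1.png")[150:300,210:410];B=cv2.imread("pics/d1.png")[115:265,220:420]
cv2.imwrite("pics/both.png",np.hstack([cv2.resize(i,None,fx=2,fy=2,interpolation=2) for i in(A,B)]))
def j(a,p,z=.3):
    q=manip.ik(p,down(a));print(a,p,None if q is None else q.round(2))
for p in([.55,.0,.3],[.5,.1,.35]):
  for a in(1.57,0,-1.57): j(a,p)
E
```

```text
blue [ 0.461 -0.166  0.013] [[-0.5, -0.1], [-0.3, 0.3]]
lens [ 0.531 -0.118  0.015] [[-0.0, -0.0], [-0.0, 0.0]]
redlever [0.465 0.212 0.126] [[-1.1, -0.7], [-0.8, 1.4]]
fixedjawTop [0.517 0.036 0.081] [[-3.8, -1.7], [-2.9, 3.8]]
1.57 [0.55, 0.0, 0.3] [-0.02  0.24  1.5  -0.    1.4  -1.59]
0 [0.55, 0.0, 0.3] [-0.02  0.24  1.5  -0.    1.4  -0.02]
-1.57 [0.55, 0.0, 0.3] [-0.02  0.24  1.5  -0.    1.4   1.55]
1.57 [0.5, 0.1, 0.35] [ 0.17  0.16  1.48 -0.    1.5  -1.4 ]
0 [0.5, 0.1, 0.35] [ 0.17  0.16  1.48 -0.    1.5   0.17]
-1.57 [0.5, 0.1, 0.35] [ 0.17  0.16  1.48 -0.    1.5   1.74]
```

View pics/both.png

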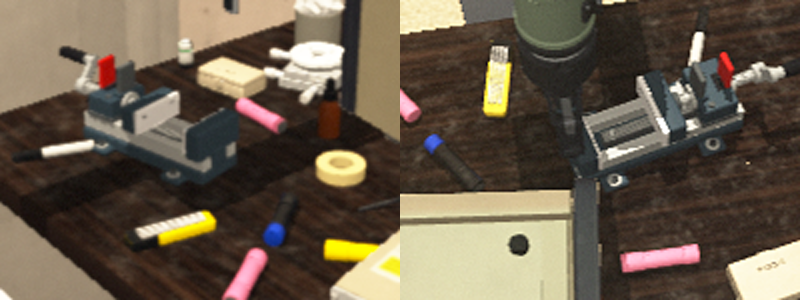

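Run:
```python
from h import *
a,b=np.load("pics/s1.npy"),np.load("pics/d1.npy")
print("cabinet corner",tri([a,b],[(392,60),(313,205)])); 
for uv in[(440,150),(490,330),(412,108)]: print("deskedge",at_z(b,uv,0).round(3))
q=down(np.radians(-73))
manip.reach([.44,-.03,.27],q); shot("wrist","w1")
manip.reach([.44,.17,.27],q); shot("wrist","w2")
print(manip.state()["clock"],manip.state()["tcp_pos"])
```

```text
cabinet corner (array([ 0.75926537, -0.00143124,  0.46553007]), [[-0.7, -0.3], [-0.8, 1.0]])
deskedge [0.436 0.398 0.   ]
deskedge [0.932 0.38  0.   ]
deskedge [0.285 0.357 0.   ]
2.275 [0.44024123 0.16892479 0.26989043]
```

View pics/w1.png

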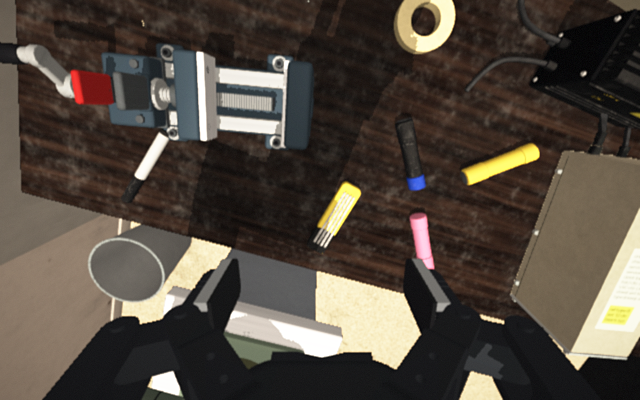

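View pics/w2.png

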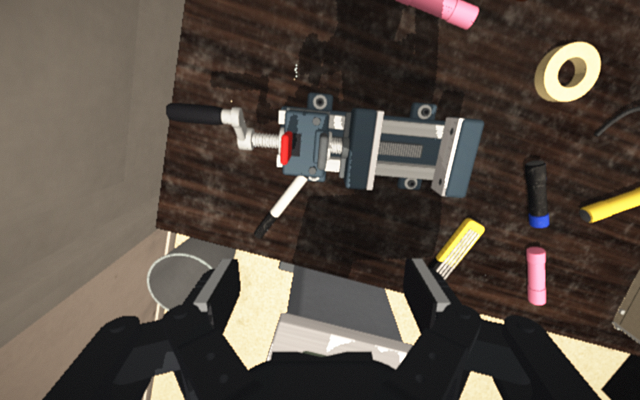

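Run:
```python
import cv2,numpy as np
a=cv2.imread("pics/w1.png")[20:160,0:330];b=cv2.imread("pics/w2.png")[85:225,160:490]
ta=cv2.imread("pics/w1.png")[110:200,390:430];tb=cv2.imread("pics/w2.png")[150:240,520:560]
f=lambda i,k:cv2.resize(i,None,fx=k,fy=k,interpolation=2)
A=np.vstack([f(a,2),f(b,2)]);T=np.vstack([f(ta,3),f(tb,3)]);T=np.pad(T,((0,20),(0,0),(0,0)))
cv2.imwrite("pics/c1.png",np.hstack([A,T]))
```

```text
(no output)
```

View pics/c1.png

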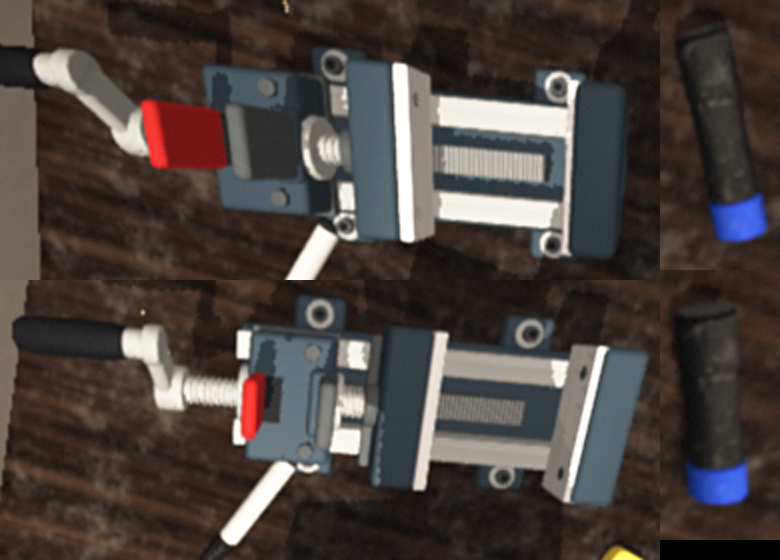

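Run:
```python
from h import *
p=[np.load("pics/w1.npy"),np.load("pics/w2.npy")]
f1=lambda x,y:(x/2,20+y/2); f2=lambda x,y:(160+x/2,85+(y-280)/2)
g1=lambda x,y:(390+(x-660)/3,110+y/3); g2=lambda x,y:(520+(x-660)/3,150+(y-270)/3)
D={"fo+":((626,88),(647,350)),"fo-":((619,258),(611,504)),"fi+":((572,82),(604,346)),"fi-":((570,256),(566,502)),
"mj+":((408,65),(449,333)),"mj-":((413,241),(429,490)),"gripIn":((38,68),(124,342)),"hub":((127,133),(172,392)),
"thumbtop+":((234,106),(328,378)),"thumbtop-":((242,178),(326,450)),"lev+":((150,100),(260,374)),"lev-":((156,167),(247,437))}
O={}
for n,(u,v) in D.items(): O[n],e=tri(p,[f1(*u),f2(*v)]);print(n,O[n].round(4),e)
for n,u,v in[("lens",(700,30),(705,308)),("tail",(742,236),(718,497)),("seam",(736,200),(716,465))]:
    O[n],e=tri(p,[g1(*u),g2(*v)]);print(n,O[n].round(4),e)
# fit vise pose (x,y,heading of vise x)
from scipy.optimize import least_squares
M={"fo+":(.1,.046),"fo-":(.1,-.046),"fi+":(.07,.046),"fi-":(.07,-.046)}
def w(t,m): c,s=np.cos(t[2]),np.sin(t[2]); return t[:2]+np.array([c*m[0]-s*m[1],s*m[0]+c*m[1]])
def loc(t,X): c,s=np.cos(t[2]),np.sin(t[2]); d=X[:2]-t[:2]; return np.r_[c*d[0]+s*d[1],-s*d[0]+c*d[1],X[2]]
r=least_squares(lambda t:np.concatenate([w(t,m)-O[k][:2] for k,m in M.items()]+[[loc(t,O["mj+"])[1]-.046,loc(t,O["mj-"])[1]+.046]]),[.49,.1,-1.4])
t=r.x;print("vise",t,np.degrees(t[2]),(r.fun*1000).round(1));np.save("vise",t)
for n in O: print(n,(loc(t,O[n])*1000).round(1))
d=O["lens"]-O["tail"];print("torch heading",np.degrees(np.arctan2(d[1],d[0])),np.linalg.norm(d),(O["lens"]+O["tail"])/2)
```

```text
fo+ [0.5572 0.0142 0.0779] [[0.1, -0.4], [-0.1, 0.4]]
fo- [ 0.4694 -0.0072  0.0772] [[-0.1, 0.2], [0.1, -0.2]]
fi+ [0.5512 0.0413 0.0845] [[0.2, -0.7], [-0.2, 0.6]]
fi- [0.4626 0.0202 0.0781] [[-0.0, 0.1], [0.0, -0.1]]
mj+ [0.5336 0.1247 0.0822] [[-0.0, 0.1], [0.0, -0.1]]
mj- [0.4469 0.1053 0.0872] [[0.1, -0.2], [-0.1, 0.2]]
gripIn [0.4792 0.2881 0.1025] [[0.1, -0.2], [-0.1, 0.2]]
hub [0.4574 0.2634 0.0814] [[0.1, -0.3], [-0.1, 0.2]]
thumbtop+ [0.493  0.1826 0.1225] [[0.5, -1.6], [-0.4, 1.5]]
thumbtop- [0.4611 0.1733 0.1282] [[-0.1, 0.2], [0.1, -0.2]]
lev+ [0.4855 0.2147 0.1289] [[0.6, -2.0], [-0.6, 1.9]]
lev- [0.4548 0.2131 0.1268] [[0.2, -0.6], [-0.2, 0.5]]
lens [ 0.534  -0.117   0.0123] [[0.0, -0.0], [-0.0, 0.0]]
tail [ 0.4509 -0.1723  0.0134] [[-0.0, 0.1], [0.0, -0.1]]
seam [ 0.4661 -0.1629  0.0126] [[-0.1, 0.3], [0.1, -0.3]]
vise [ 0.49245723  0.10029814 -1.35606993] -77.69708352555595 [ 1.5 -1.8 -0.6 -0.   1.1  0.4 -0.1  1.9 -0.6  2.6]
fo+ [97.9 44.9 77.9]
fo- [100.1 -45.4  77.2]
fi+ [70.1 44.8 84.5]
fi- [ 71.9 -46.3  78.1]
mj+ [-15.1  45.4  82.2]
mj- [-14.6 -43.4  87.2]
gripIn [-186.3   27.1  102.5]
hub [-166.9    0.6   81.4]
thumbtop+ [-80.3  18.1 122.5]
thumbtop- [-78.  -15.  128.2]
lev+ [-113.3   17.5  128.9]
lev- [-118.2  -12.7  126.8]
lens [221.2  -5.7  12.3]
tail [257.5 -98.7  13.4]
seam [251.5 -81.8  12.6]
torch heading 33.6577973001529 0.09979066609405708 [ 0.49244996 -0.14464818  0.01286185]
```

```bash
cat >> h.py <<'E'
vt=np.load("vise.npy") if __import__("os").path.exists("vise.npy") else None
def vw(x,y,z):
    c,s=np.cos(vt[2]),np.sin(vt[2]); return np.array([vt[0]+c*x-s*y,vt[1]+s*x+c*y,z])
def st(m=""):
    s=manip.state();print(m,round(s["clock"],2),s["tcp_pos"].round(4),"F",s["force"].round(1),"w",round(s["grip_width"],4))
E
python3 - <<'E'
from h import *
q=down(np.radians(33.66-90)); c=[.4925,-.1447]
manip.gripper_to(.05)
manip.reach([*c,.10],q)
print(manip.line_to([*c,.002],v=.08,guard=8)); st("down")
manip.gripper_to(.0,grasp_force=40); st("grip")
manip.line_to([*c,.16],v=.2)
q=down(vt[2]); manip.reach(vw(.036,0,.17),q)
manip.line_to(vw(.036,0,.13)); st("above")
shot("wrist","w3",(200,60,440,400),1.75); shot("side","d3")
E
```

```text
False
down 5.45 [ 0.4929 -0.1448  0.0025] F [-0.5  0.6 -0.7] w 0.0499
grip 5.82 [ 0.4927 -0.1448  0.0026] F [-1.   0.2  6.2] w 0.0206
above 8.03 [0.5002 0.0641 0.1298] F [ 0.7  0.6 -0.7] w 0.0208
```

View pics/w3.png

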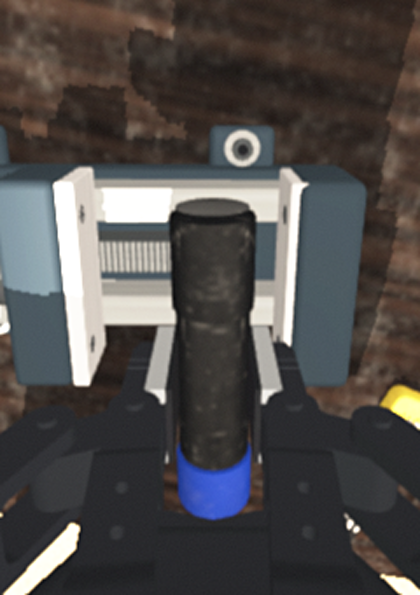

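Run:
```python
from h import *
p=np.load("pics/w3.npy"); c,s=np.cos(vt[2]),np.sin(vt[2])
for n,uv,z in(("lens top",(212,205),.151),("lens bottom",(212,222),.139),("tail",(216,515),.139),("tailtop",(216,455),.151)):
    X=at_z(p,(200+uv[0]/1.75,60+uv[1]/1.75),z); d=X[:2]-vt[:2]; print(n,(c*d[0]+s*d[1]).round(4),(-s*d[0]+c*d[1]).round(4))
x=.036
print(manip.line_to(vw(x,0,.062),v=.12,guard=10))
print(manip.line_to(vw(x,0,.0455),v=.03,guard=5));st("low")
```

```text
lens top 0.0376 0.0533
lens bottom 0.0375 0.0455
tail 0.0386 -0.0583
tailtop 0.0385 -0.0227
False
True
low 9.34 [0.5001 0.0651 0.0475] F [-0.4  0.3  4.8] w 0.0208
```

Run:
```python
from h import *
manip.gripper_to(.030); st("rel")
manip.line_to(vw(.036,0,.16),v=.2)
manip.line_to(vw(.036,-.05,.20),v=.25); st()
shot("wrist","w4",(200,20,440,260),2.4)
```

```text
rel 9.6 [0.4994 0.0651 0.0469] F [ 0.8 -0.1 -0.5] w 0.0301
 10.72 [0.4508 0.0544 0.1993] F [0.7 0.4 0. ] w 0.0298
```

View pics/w4.png

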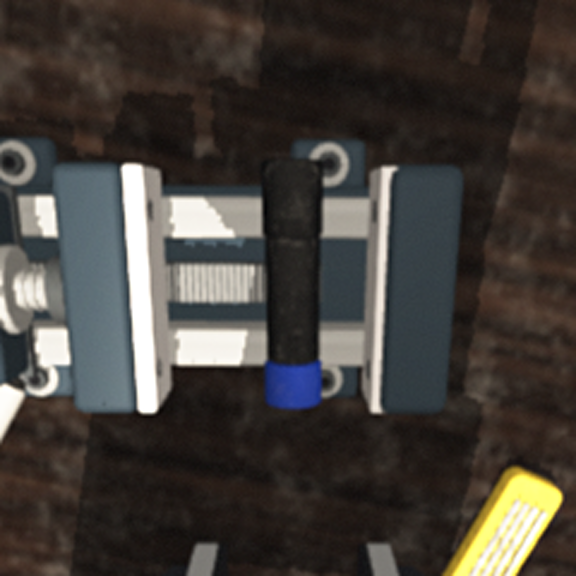

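Run:
```python
from h import *
p=np.load("pics/w4.npy"); c,s=np.cos(vt[2]),np.sin(vt[2])
for n,uv,z in(("lens",(292,157),.062),("tail",(294,409),.064),("jaw+",(145,165),.084),("jaw-",(150,413),.084),("fj+",(385,167),.085),("fj-",(372,412),.085)):
    X=at_z(p,(200+uv[0]/2.4,20+uv[1]/2.4),z); d=X[:2]-vt[:2]; print(n,(c*d[0]+s*d[1]).round(4),(-s*d[0]+c*d[1]).round(4))
```

```text
lens 0.0368 0.0492
tail 0.0376 -0.0491
jaw+ -0.0144 0.0454
jaw- -0.0187 -0.0448
fj+ 0.0691 0.0446
fj- 0.0678 -0.0442
```

Run:
```python
from h import *
q=down(vt[2]); Y=.001; Z=.091
manip.gripper_to(.070)
manip.line_to(vw(-.05,-.02,.20),v=.3)
manip.line_to(vw(-.095,Y,.17),v=.25)
print(manip.line_to(vw(-.095,Y,Z),v=.12,guard=6)); st("down")
print(manip.line_to(vw(-.090,Y,Z),v=.05,guard=6)); st("shift")
manip.gripper_to(.030,grasp_force=35); st("squeeze")
shot("side","d5",(240,80,460,230),3)
```

```text
False
down 12.88 [0.4738 0.1932 0.0918] F [-0.5 -0.4 -0.3] w 0.0694
False
shift 13.13 [0.4747 0.1883 0.0917] F [0.1 0.  0.6] w 0.0701
squeeze 13.54 [0.4755 0.1904 0.0937] F [-2.6  1.6 14.5] w 0.0344
```

View pics/d5.png

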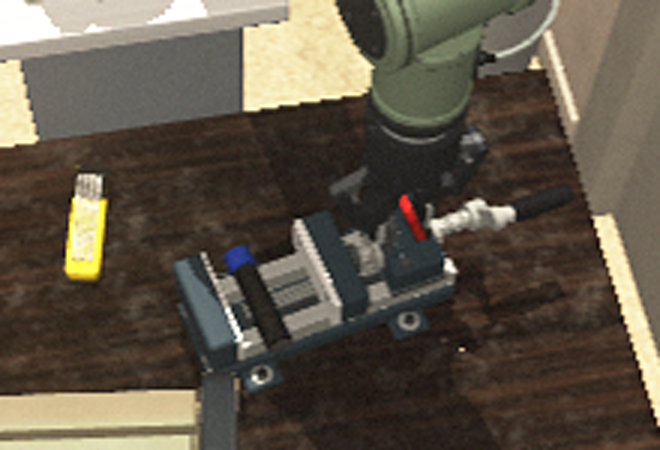

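Run:
```python
from h import *
manip.gripper_to(.028,grasp_force=60); st("squeeze")
s=manip.state()["tcp_pos"]; d=vw(1,0,0)-vw(0,0,0)
print(manip.line_to(s+.012*d,v=.04,guard=14)); st("slid?")
```

```text
squeeze 13.81 [0.4755 0.1903 0.0938] F [-3.  -0.  16.2] w 0.033
True
slid? 14.03 [0.4762 0.187  0.0939] F [-1.1 -1.9  4.3] w 0.0331
```

Run:
```python
from h import *
s=manip.state()["tcp_pos"]; d=vw(1,0,0)-vw(0,0,0)
for L,g in((.040,14),(.034,12)):
    s=manip.state()["tcp_pos"]; r=manip.line_to(s+L*d,v=.06,guard=g); st(r)
c,sn=np.cos(vt[2]),np.sin(vt[2]); e=manip.state()["tcp_pos"][:2]-vt[:2]; print("vise x",c*e[0]+sn*e[1], -sn*e[0]+c*e[1])
shot("side","d6",(240,80,460,230),3)
```

```text
False 14.85 [0.4846 0.1469 0.0939] F [-1.7 -2.7  4.8] w 0.0333
True 15.23 [0.4874 0.1338 0.0941] F [-1.7  1.   3.4] w 0.0329
vise x -0.03383930633509743 0.002208252455857938
```

View pics/d6.png

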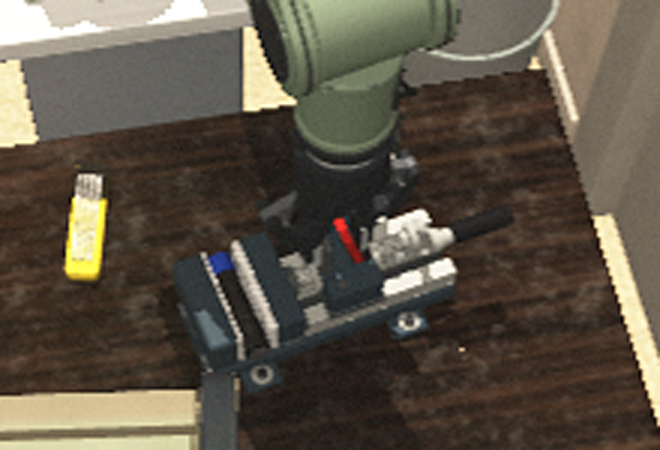

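Run:
```python
from h import *
d=vw(1,0,0)-vw(0,0,0)
for k in range(2):
    s=manip.state()["tcp_pos"]; r=manip.line_to(s+.012*d,v=.03,guard=13); st(r)
manip.gripper_to(.070); st("open")
c,sn=np.cos(vt[2]),np.sin(vt[2]); e=manip.state()["tcp_pos"][:2]-vt[:2]; print("vise x",c*e[0]+sn*e[1], -sn*e[0]+c*e[1])
s=manip.state()["tcp_pos"]
manip.line_to(s-.004*d,v=.05)
manip.line_to(vw(-.045,0,.2),v=.25)
manip.reach(vw(-.13,-.06,.22),down(vt[2])); st()
shot("wrist","w7",(150,0,510,260),2.2)
manip.line_to(vw(-.05,-.06,.22),v=.25); shot("wrist","w8")
```

```text
True 15.53 [0.4874 0.1338 0.0942] F [0.2 1.  3.8] w 0.0329
True 15.77 [0.4875 0.1338 0.0942] F [-0.3  1.4  3.3] w 0.0326
open 16.22 [0.4873 0.1339 0.0942] F [ 0.8 -0.4  1. ] w 0.0699
vise x -0.03389484421881782 0.002132281772692455
 17.55 [0.4052 0.2146 0.2188] F [ 0.4  0.  -0.1] w 0.0697
```

View pics/w7.png

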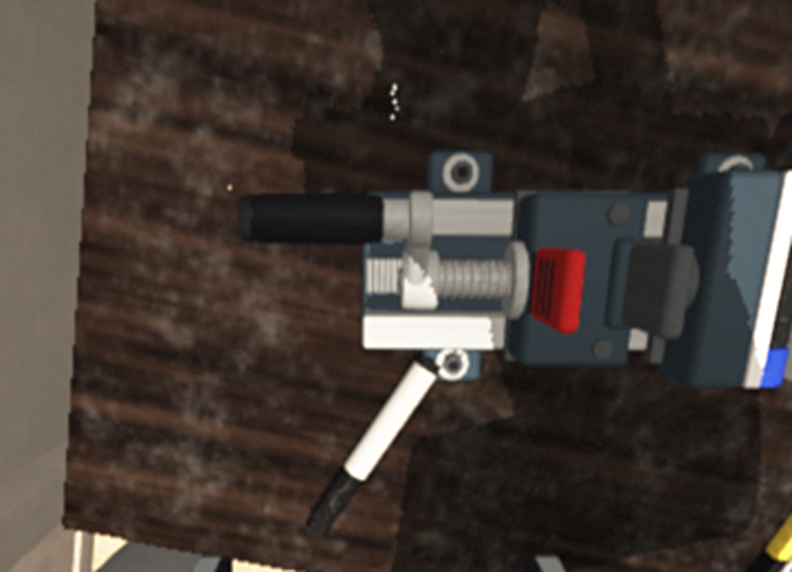

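Run:
```python
from h import *
p=np.load("pics/w7.npy"); c,s=np.cos(vt[2]),np.sin(vt[2])
def L(x,y,z):
    X=at_z(p,(150+x/2.2,y/2.2),z); d=X[:2]-vt[:2]; return np.array([c*d[0]+s*d[1],-s*d[0]+c*d[1]]).round(4)
print("axis",L(380,277,.066),L(480,279,.066),"lev",L(575,253,.126),L(575,330,.126),"thumb",L(690,250,.126),L(690,335,.126),"jaw",L(760,387,.084))
for z in(.085,.09,.095,.098,.101,.106):
    y=L(310,217,z)[1]; print(z,L(238,217,z),L(383,217,z),"r",np.hypot(y,z-.066),np.arctan2(-y,z-.066))
```

```text
axis [-0.1283  0.0021] [-0.083   0.0013] lev [-0.0591  0.0146] [-0.0563 -0.0127] thumb [-0.0182  0.0157] [-0.0134 -0.0145] jaw [ 0.0427 -0.0445]
0.085 [-0.1869  0.0273] [-0.1272  0.0273] r 0.03326093805051205 -0.9627797153821601
0.09 [-0.1858  0.0272] [-0.1273  0.0273] r 0.03627450895601482 -0.8478169733934058
0.095 [-0.1848  0.0271] [-0.1273  0.0272] r 0.03969143484430866 -0.751543011240251
0.098 [-0.1842  0.0271] [-0.1274  0.0271] r 0.04193339957599431 -0.7026770407126912
0.101 [-0.1836  0.027 ] [-0.1274  0.0271] r 0.044204072210600694 -0.6570749357116534
0.106 [-0.1826  0.0269] [-0.1274  0.027 ] r 0.048203838021468784 -0.5920301997211695
```

```bash
cat > crank.py <<'E'
from h import *
import sys
AY,AZ,Rr,X=.0015,.066,.040,-.157
def cp(th,dz=-.012): return vw(X,AY-Rr*np.sin(th),AZ+Rr*np.cos(th)+dz)
def turn(a,b,v=.10,fmax=45):
    n=int(np.ceil(abs(b-a)/.35)); f0=None
    for th in np.linspace(a,b,n+1)[1:]:
        manip.line_to(cp(th),v=v); s=manip.state(); f=s["force"]; e=vw(0,1,0)-vw(0,0,0)
        ft=-(f@e)*np.cos(th)-f[2]*np.sin(th)  # force along motion
        print(round(th,2),"t",round(s["clock"],1),"Ft",round(ft,1),"|F|",round(np.linalg.norm(f),1),"err",np.round((s["tcp_pos"]-cp(th))*1000,1))
        if np.linalg.norm(f)>fmax: print("stop");break
    return th
E
python3 - <<'E'
from crank import *
a=vt[2]+np.pi/2; q=down(a); t0=-.69
print(manip.ik(cp(t0),q),manip.ik(cp(np.pi),q))
manip.gripper_to(.055)
manip.line_to(vw(-.05,-.04,.24),v=.25)
p=cp(t0); p[2]=.19; manip.reach(p,q); st("above")
print(manip.line_to(cp(t0),v=.12,guard=6)); st("down")
manip.gripper_to(.0,grasp_force=40); st("grip")
E
```

```text
[ 4.69999565e-01  4.15547373e-01  1.82486935e+00 -4.44089210e-16
  9.01175926e-01  2.55273165e-01] [ 4.82230077e-01  4.80131839e-01  1.95234952e+00 -4.44089210e-16
  7.09111294e-01  2.67503677e-01]
above 19.93 [0.4848 0.259  0.1898] F [ 0.4 -0.1  0.1] w 0.055
False
down 20.96 [0.4859 0.2597 0.0856] F [ 0.2 -0.9 -0.4] w 0.055
grip 21.38 [0.4853 0.2596 0.0854] F [-2.   0.7  2.4] w 0.0174
```

Run:
```python
from crank import *
th=turn(-.69,2.45); print(th)
```

```text
-0.34 t 21.7 Ft 1.3 |F| 3.3 err [0.  0.1 0.5]
0.01 t 22.0 Ft -3.0 |F| 5.8 err [0.7 0.4 0.6]
0.36 t 22.2 Ft -3.2 |F| 8.4 err [0.5 0.4 0.9]
0.71 t 22.5 Ft -3.5 |F| 6.6 err [-0.7  0.2  0.4]
1.05 t 22.8 Ft 0.4 |F| 3.6 err [-1.2 -0.  -0.5]
1.4 t 23.1 Ft 1.8 |F| 4.5 err [-0.9  0.1 -0.6]
1.75 t 23.4 Ft 0.8 |F| 5.8 err [-0.4  0.2 -0.3]
2.1 t 23.7 Ft 0.7 |F| 5.4 err [-0.   0.2 -0. ]
2.45 t 24.0 Ft 1.1 |F| 5.3 err [0.2 0.2 0.2]
2.45
```

Run:
```python
from crank import *
th=turn(2.45,2.45+2*np.pi,v=.12); print(th)
```

```text
2.8 t 24.3 Ft -0.5 |F| 3.4 err [0.4 0.1 0.4]
3.15 t 24.5 Ft -0.9 |F| 4.1 err [ 0.1 -0.1  0.6]
3.5 t 24.8 Ft -2.4 |F| 6.9 err [-1.5 -0.5  0.1]
3.85 t 25.1 Ft -1.7 |F| 5.6 err [-1.6 -0.5 -0.3]
4.2 t 25.3 Ft -0.4 |F| 4.0 err [-0.8 -0.4 -0.2]
4.54 t 25.6 Ft -1.1 |F| 3.6 err [-0.5 -0.4 -0.1]
4.89 t 25.9 Ft 0.2 |F| 3.2 err [-0.2 -0.2  0.1]
5.24 t 26.1 Ft 0.6 |F| 1.9 err [ 0.  -0.1  0.2]
5.59 t 26.4 Ft -0.4 |F| 0.8 err [0.3 0.  0.3]
5.94 t 26.7 Ft 0.7 |F| 1.8 err [0.4 0.2 0.4]
6.29 t 26.9 Ft -2.5 |F| 4.1 err [1.  0.4 0.6]
6.64 t 27.2 Ft -3.1 |F| 7.4 err [1.  0.5 1.1]
6.99 t 27.5 Ft -3.0 |F| 6.6 err [-0.5  0.3  0.7]
7.34 t 27.7 Ft 0.5 |F| 4.3 err [-1.2  0.  -0.3]
7.69 t 28.0 Ft 1.2 |F| 5.2 err [-0.8  0.1 -0.5]
8.04 t 28.3 Ft 0.7 |F| 5.4 err [-0.3  0.1 -0.2]
8.38 t 28.5 Ft 1.1 |F| 5.1 err [-0.1  0.2  0. ]
8.73 t 28.8 Ft 0.8 |F| 5.7 err [0.2 0.1 0.2]
8.733185307179586
```

Run:
```python
from h import *
st()
shot("side","d9");shot("scene","s9")
c,s=np.cos(vt[2]),np.sin(vt[2])
def red(f,roi):
    im=cv2.imread(f"pics/{f}_full.png" ).astype(int);x0,y0,x1,y1=roi
    m=np.zeros(im.shape[:2],bool); m[y0:y1,x0:x1]=1
    m&=(im[...,2]>110)&(im[...,1]<60)&(im[...,0]<60); v,u=np.nonzero(m); return (u.mean(),v.mean()),len(u)
for d,sc in(("d1","s1"),("d9","s9")):
    a,na=red(d,(300,100,430,200)); b,nb=red(sc,(220,140,330,220))
    X,e=tri([np.load(f"pics/{d}.npy"),np.load(f"pics/{sc}.npy")],[a,b]); D=X[:2]-vt[:2]
    print(d,a,na,b,nb,X.round(4),"vise",(c*D[0]+s*D[1]).round(4),(-s*D[0]+c*D[1]).round(4),e)
print(red("d5",(300,100,430,200)),red("d6",(300,100,430,200)))
A=cv2.imread("pics/d9_full.png")[100:230,260:430];B=cv2.imread("pics/s9_full.png")[150:280,220:390]
cv2.imwrite("pics/last.png",np.vstack([cv2.resize(i,None,fx=2.25*1,fy=2.25,interpolation=2) for i in(A,B)]))
```

```text
28.8 [0.4357 0.2487 0.0234] F [-1.8  5.  -2.1] w 0.0177
d1 (np.float64(382.3258426966292), np.float64(149.08988764044943)) 89 (np.float64(263.1792452830189), np.float64(185.33962264150944)) 106 [0.4669 0.2168 0.1049] vise -0.1193 -0.0001 [[-0.1, 0.2], [-0.2, -0.1]]
d9 (np.float64(365.0779220779221), np.float64(155.67532467532467)) 77 (np.float64(274.44444444444446), np.float64(189.60185185185185)) 108 [0.4766 0.1708 0.1036] vise -0.0723 -0.0004 [[0.1, -0.1], [0.1, 0.1]]
((np.float64(376.35), np.float64(151.4)), 40) ((np.float64(354.90697674418607), np.float64(158.4418604651163)), 43)
```

Run:
```python
from crank import *
manip.gripper_to(.055); st("open")
s=manip.state()["tcp_pos"].copy(); s[2]=.20; manip.line_to(s,v=.2)
manip.reach(vw(.055,-.06,.20),down(vt[2])); st()
shot("wrist","w10",(200,20,440,260),2.4)
```

```text
open 29.35 [0.4357 0.2484 0.0233] F [ 0.8 -0.1  0.6] w 0.0547
 31.43 [0.4455 0.0341 0.1995] F [1.2 1.  0.2] w 0.0552
```

View pics/w10.png

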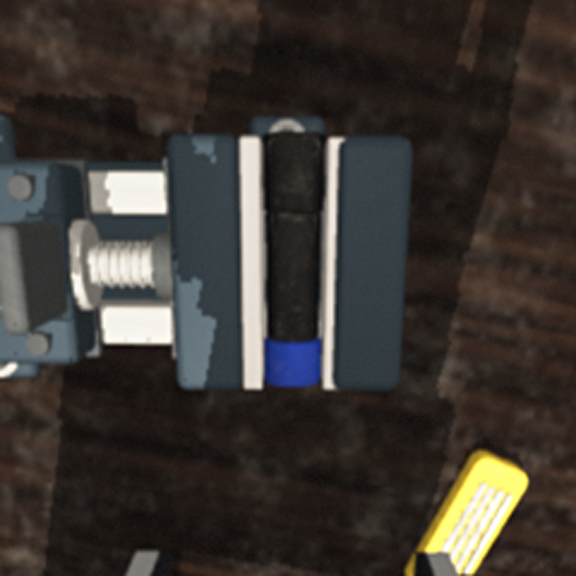

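Run:
```python
from h import *
c,s=np.cos(vt[2]),np.sin(vt[2])
ly=lambda:(lambda d:-s*d[0]+c*d[1])(manip.state()["tcp_pos"][:2]-vt[:2])
X=.058;Z=.057
manip.gripper_to(0.)
manip.line_to(vw(X,-.085,.15),v=.25)
print(manip.line_to(vw(X,-.085,Z),v=.15,guard=8)); st()
for k in range(2):
    print(manip.line_to(vw(X,-.055,Z),v=.03,guard=7),ly());st()
    manip.line_to(vw(X,-.070,Z),v=.05)
manip.line_to(vw(X,-.085,Z),v=.1); manip.line_to(vw(X,-.085,.2),v=.25); st()
shot("wrist","w11")
```

```text
False
 33.18 [0.4233 0.0256 0.058 ] F [-0.  -0.5  0.5] w -0.0001
True -0.059423010219568285
 34.04 [0.4467 0.0311 0.0564] F [0.2 0.1 0.4] w -0.0003
True -0.05936936570697826
 34.82 [0.4468 0.0311 0.0566] F [-0.7  0.   1. ] w -0.0003
 36.18 [0.4212 0.0255 0.1991] F [ 0.1 -0.  -0.2] w 0.0
```

Run:
```python
from h import *
job.hand_in(); st()
```

```text
the job is handed in; nothing more can be done
the job is handed in; nothing more can be done
```

The torch is clamped in the vise and the job is handed in, at about 36 s on the robot's clock against the 72 s limit.

I laid the torch level across the bed, lens away from the robot. I then squeezed the lever, slid the jaw about 58 mm up to the torch, let the lever go and turned the crank 1.5 turns clockwise.

**Placement:** before clamping, the torch was centred on the jaws within about 1 mm and square to them within about 1°. The last close view shows it seated between both jaw plates with the blue cap towards the robot.

**Clamping:** two 7 N nudges on the tail, made after the crank was released, stopped at the same point within 0.1 mm, so the torch did not shift. The gripper was clear of everything at hand-in.

**What did not go to plan:**
- **Crank force:** it never rose clearly at the end of the turning.
- **Block position:** the red lever ended about 11 mm further back than where I had slid it, against 12 mm of crank travel. The half-nut therefore slipped on the rack, which the task calls harmless. I never measured the clamping force itself, so the nudges are the only force test.
- **Lever squeeze:** it briefly put about 16 N vertically on the tool. One guard stop during the slide came from that force easing off, not from the jaw meeting the torch.

I never drove into the other things on the desk, but I did not measure their positions again afterwards.

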